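Fasten the slicer guard and hold the run lever level

ROBOT

A 6-joint arm with a two-finger parallel gripper is mounted at the origin on the work surface; the furniture and walls round the work are solid. World frame = base frame: x ahead of the robot, y to its left, z up, the work surface at z = 0. Lengths are in mm, angles in degrees, forces in N, time in s.
With the tool pointing down it reaches from about 350 to 850 mm from the base axis. Payload 8.1 kg.
Tool frame: the origin (TCP) lies midway between the tips of the shut fingers; the grasp point (between the pads) lies 19 mm behind it; z points along the fingers, y is the line along which they close (so a half turn about z gives the same grasp; the last joint's range is limited). The gripper opens to 85 mm and grips with 20 to 120 N. Pads are 22 mm wide; open, the fingers measure 114 mm over their backs; the gripper's body (76 mm by 85 mm) begins 54 mm behind the grasp point. The pads swing forward as they close: fully open they stand 13 mm farther back than shut.
Start: joints at [-76.112, 7.471, 85.268, -0, 87.261, -4.893], TCP at [193.197, -568.05, 231.292] pointing down, gripper open.
Joint ranges: [-169.43, 169.43], [-51.17, 129.36], [1.28, 143.12], [-76.62, 256.62], [0, 156.53], [-152.29, 152.29]. Speed limits (degrees/s): [136.94, 136.94, 159.86, 180, 180, 180].

INTERFACE

Orientations are given as [roll, pitch, yaw] about the fixed x, y, z axes, in that order (R = Rz(yaw) Ry(pitch) Rx(roll)).
In Python, from bench import r gives the robot as it stands.
- The arm moves only by the tool apply_moves, never from a script. Its argument "steps" is a list of rows, each a list of 7 numbers: the opening, from -1 (shut) to 1 (fully open), then the shift along the tool's x, y, z in mm, then the turn, a rotation vector about the tool's x, y, z in units of 5 degrees (1.0 is 5 degrees). A call has exactly 8 rows; each row shifts and turns the commanded pose from where the row before left it, along the tool's axes as they then stand; what a row does not reach is not made up. A row lasts 1/10 s, in which the tool goes at most 50 mm and 8.59 degrees, less where a joint would pass 70% of its speed; a pose out of reach is approached as far as the arm can. A call is refused whole if a number of a shift passes 50 or a number of a turn 1, either way. A call with a gripper value outside its range is refused whole. The fingers move at their own pace and stop on an object; "squeeze" is the grip in N (left out, the last holds). Time passes only in rows, so rows that do not move let the fingers close, or fill a call up. It gives the time, the measured TCP pose, the force, the opening and the grip force at its end, in the units of the state.
- r.sense(): the state, without advancing time (a new reading comes with each control period).
- r.snapshot(name): name is "scene" or "top"; returns a dict with "color" (384x512x3 uint8, blue, green, red), "depth" (384x512 float32, mm along the optical axis (not along the pixel's ray), 0 where there is no reading), "mtx" (3x3 intrinsics, pixels), "dist" ([k1, k2, p1, p2, k3] as OpenCV has them; the pictures are not rectified), "T" (4x4, takes a point from camera to world coordinates). Camera axes: x right, y down, z forward; pixel columns grow to the right and rows downward; lengths in mm; the calibration is good to about 2 mm. A picture is of the moment at which its call begins.
- r.hand_in(): hands the job in; it is judged then, once.
The state is a dict: "time": time; "joint_pos": joint angles; "qd": joint speeds; "joint_efforts": joint torques, N m; "tool_pos": TCP position; "tcp_rot": TCP orientation; "ft_force": force on the tool from outside, world axes, zero at the start; "wrist_torque": the same for the moment, N m; "finger_gap": finger opening in mm; "grip_force": force on a finger pad.
Only numpy, scipy, OpenCV 4.12 (cv2) and the standard library are available. Lean on these libraries where they do the work, as an engineer would, in place of code of your own. Each camera call takes 0.05 s, during which the arm holds its last target. There are 200 camera calls.

TASK

The slicer's guard lid is shut but not fastened: swing its hasp all the way down over the catch on the front deck. Only then press the spring-loaded hold-to-run lever, on its own stand to one side of the slicer, half way down so that it lies level, never down to its bottom stop. Finish with the fingers still holding the lever level (do not let go), and leave the other things on the table where they are.

Things in the scene. Friction and masses are not known exactly. Their poses are not given: they have to be found in the camera images.
- slicer: Fixed steel slicer housing, 240 (x) x 210 (y) x 95 mm high, origin under its centre on the table. Its front (small outlet chute, 37 mm further out, under 45 mm high) looks to its own -x, roughly to the robot. Rear half of the top: the shut guard lid (does not open here); front half: a fixed deck; both tops 95 mm above the table.
- catch_top (a point): Top of the catch, a steel staple 22 mm wide in y and 6 mm thick that stands 23 mm high on the deck at x = -55 mm, y = 0 of the slicer.
- hasp_hinge (a point): Axis of the hasp's hinge, at the front edge of the guard lid: x = +8 mm, y = 0, 100 mm above the table in the slicer's frame; the hinge axis runs along the slicer's y.
- hasp (a joint): Angle of the hasp (rad): 0 = flat on the deck, over the catch (hard stop); pi/2 = standing upright; starts between 1.4 and 2.25, above pi/2 it leans back over the guard lid; at most 2.6. The hinge is stiff (0.06 N m friction): the leaf stays where it is left, about 1 N at its end moves it.
- hasp_end (a point): Point on the middle of the hasp leaf's end plate, 90 mm from the hinge, on the face that looks up when closed. The leaf is a steel plate 44 mm wide, 3 mm thick, 107 mm long from the hinge to its rounded end; its slot clears the catch, which passes through it at 63 mm from the hinge; the plain end plate runs from 78 to 104 mm.
- lever_stand: Fixed stand of the hold-to-run lever: dark base plate 200 (x) x 90 (y) x 12 mm with two grey upright cheeks whose top edges are level, 90 mm above the table. Origin on the table, 10 mm toward +x from the base plate's centre; the lever points to the stand's own -x, roughly toward the robot. It stands to the left or to the right of the slicer.
- lever_pivot (a point): Pivot of the run lever, 80 mm above the table, at x = +45 mm, y = 0 of the stand; its axis runs along the stand's y.
- run_lever (a joint): Travel of the run lever (rad): 0 = released, sloping up toward its pad; 0.25 = half travel, level (run); 0.5 = on the bottom stop (trips). A spring returns it: 0.5 N m at 0, 1.0 N m at 0.25, 1.5 N m at 0.5, so at the pad's centre about 5 N starts it and 10 N holds it level.
- lever_pad (a point): Centre of the upper face of the lever's black ribbed pad (50 mm along the lever, 46 mm wide, 14 mm thick), 105 mm from the pivot. When level it is 88 mm above the table; released, 26 mm higher; on the stop, 26 mm lower.
- tub: Loose white offcut tub, 115 mm across, 70 mm high, origin under its centre; to be left alone.
- bottle: Loose white bottle with a green cap, 62 mm across, 156 mm high, origin under its centre; to be left alone.
- mushroom_a: Loose piece of mushroom, 63 x 52 x 8 mm, lying on the table near the slicer; to be left alone.
- mushroom_b: Loose piece of mushroom, 57 x 50 x 8 mm, lying on the table near the slicer; to be left alone.
- timer: Fixed kitchen timer, 68 mm across, 40 mm high, on the side of the slicer where the lever stand is not; origin under its centre; not needed.

How it is judged:
By the outcome, as a careful person would: the job done as asked, in the order asked, and still so for the second after the job is handed in, while the arm keeps its last pose, push and grip.
It also fails if it takes over 50 s, if anything falls off the work surface, if the arm or the gripper's body presses on something with over 40 N, if the wrist force passes 120 N, or if a joint passes its speed limit or range.

## Working session

There is one attempt and no reset: what is moved stays moved. The work goes in short steps, Python scripts to look and compute and a tool call to move; the robot and the scene stay as the last step left them, time stands still between calls to the robot, and variables do not carry over. Pictures are saved under pics/ and viewed, at most 10 in all, crops included, and the job is handed in when it is done.

Besides the shell and the picture viewer there is one more tool, called after "Call:" by a JSON object that holds its "method" and its "body", one argument or row to a line. apply_moves: Moves the arm, as the interface text tells. Its arguments: {"type":"object","properties":{"steps":{"type":"array"},"squeeze":{"type":"number"}},"required":["steps"]}

```bash
mkdir -p pics; ls; python3 - <<'E'
from bench import r
import cv2,numpy as np
for n in("scene","top"):
    s=r.snapshot(n); cv2.imwrite(f"pics/{n}0.png",s["color"]); np.savez(f"{n}0.npz",**s)
    print(n,s["mtx"].round(1).tolist(),s["dist"],s["T"].round(3).tolist())
s=r.sense();print(s["time"],s["tool_pos"],s["tcp_rot"],s["ft_force"],s["finger_gap"])
E
```

```text
pics
scene [[421.9, 0.0, 249.5], [0.0, 421.9, 190.3], [0.0, 0.0, 1.0]] [-0.1444771  0.         0.         0.         0.       ] [[-0.713, -0.411, 0.568, -224.573], [-0.701, 0.438, -0.563, 807.594], [-0.017, -0.8, -0.6, 953.48], [0.0, 0.0, 0.0, 1.0]]
top [[374.2, 0.0, 255.0], [0.0, 374.2, 189.6], [0.0, 0.0, 1.0]] [-0.02725779  0.          0.          0.          0.        ] [[0.006, -0.981, 0.196, 359.184], [-1.0, -0.01, -0.018, 11.286], [0.019, -0.196, -0.98, 1147.636], [0.0, 0.0, 0.0, 1.0]]
0.1 [ 193.0635928  -567.54532241  230.30099739] [-1.79899251e+02 -7.34935039e-03  1.87808764e+01] [ 0.05716264  0.44078901 -0.02455556] 85.4022892799017
```

View pics/scene0.png

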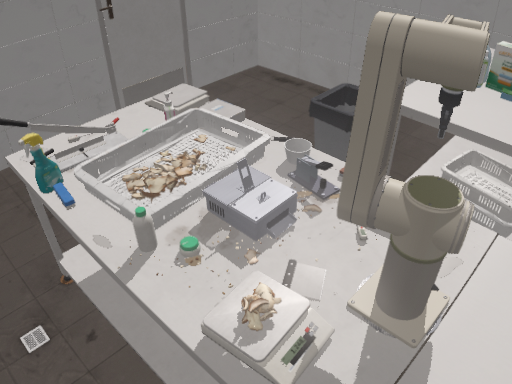

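View pics/top0.png

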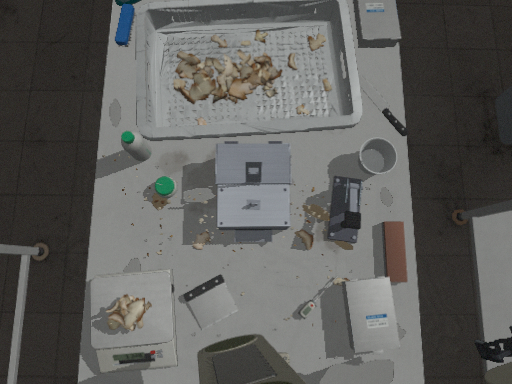

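The scene view shows the slicer at about (250,200), with its hasp standing at (246,175). The lever stand is at (315,175). In the top view the slicer is at (253,186), the hasp end at (254,172), the catch at (253,204), the stand at (345,210) and the pad at (352,220). I'll enlarge both views for details.

```bash
python3 - <<'E'
import cv2,numpy as np
a=np.load("top0.npz")["color"][130:260,195:395]; b=np.load("scene0.npz")["color"][130:250,190:360]
cv2.imwrite("pics/c1.png",cv2.resize(a,None,fx=4,fy=4,interpolation=cv2.INTER_CUBIC))
cv2.imwrite("pics/c2.png",cv2.resize(b,None,fx=4.5,fy=4.5,interpolation=cv2.INTER_CUBIC))
E
```

```text
(no output)
```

View pics/c1.png

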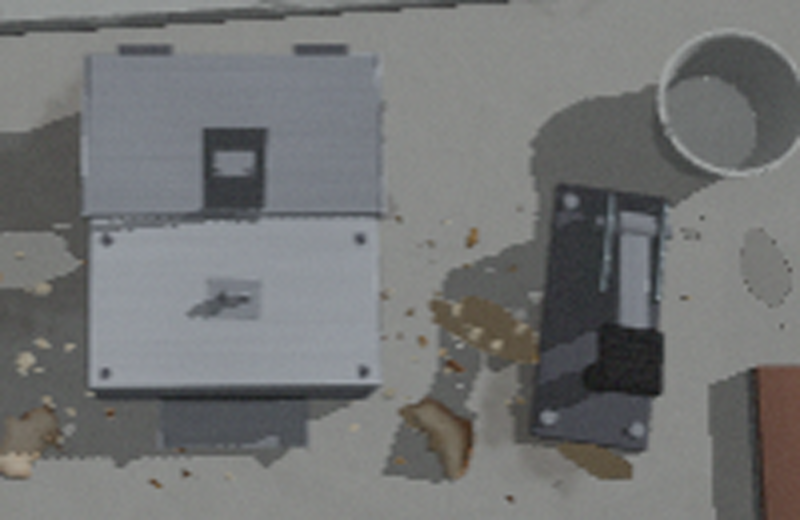

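View pics/c2.png

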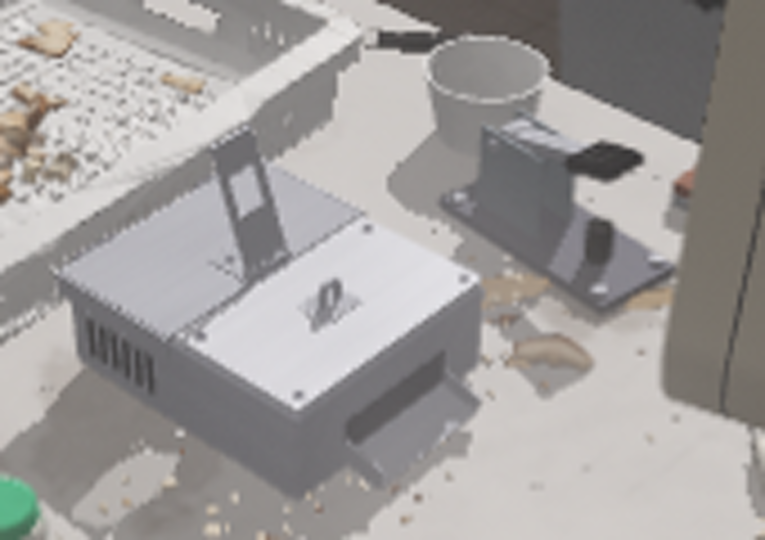

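The top crop shows the deck's front corners at crop (92,388) and (380,385) and the catch at (237,299). It also shows the stand's plate corners at (555,187), (668,198), (648,450) and (535,436), and the pad centred near (632,355). The scene crop shows the hasp near upright, with its end at (232,132) and its base at (268,270).

```bash
cat > h.py <<'E'
import numpy as np,cv2
C={n:dict(np.load(n+"0.npz")) for n in("top","scene")}
def ray(n,p):
    c=C[n]; u=cv2.undistortPoints(np.array([[p]],float),c["mtx"],c["dist"])[0,0]
    return c["T"][:3,3],c["T"][:3,:3]@np.array([u[0],u[1],1.])
def onz(n,p,z):
    o,d=ray(n,p); return o+d*(z-o[2])/d[2]
def tri(p,q):
    o,d=ray("top",p);o2,e=ray("scene",q); s=np.linalg.lstsq(np.c_[d,-e],o2-o,rcond=None)[0]
    a=o+d*s[0];b=o2+e*s[1]; return (a+b)/2,np.linalg.norm(a-b)
def T1(x,y):return (195+(x+.5)/4-.5,130+(y+.5)/4-.5)
def S1(x,y):return (190+(x+.5)/4.5-.5,130+(y+.5)/4.5-.5)
def cloud(n):
    c=C[n];h,w=c["depth"].shape
    uv=np.stack(np.meshgrid(np.arange(w),np.arange(h)),-1).reshape(-1,1,2).astype(float)
    u=cv2.undistortPoints(uv,c["mtx"],c["dist"])[:,0]; z=c["depth"].reshape(-1,1)
    P=np.c_[u*z,z]@c["T"][:3,:3].T+c["T"][:3,3]; P[z[:,0]==0]=np.nan
    return P.reshape(h,w,3)
E
python3 - <<'E'
from h import *
np.set_printoptions(precision=1,suppress=True)
print("tri deck FL",tri(T1(92,386),S1(298,410)),"FR",tri(T1(380,384),S1(482,292)))
print("hasp endcorners scene->",)
d={k:onz("top",T1(*p),95) for k,p in dict(FL=(92,386),FR=(380,384),RL=(85,56),RR=(380,56)).items()}
for k in d:print(k,d[k])
print("yaw edges",[np.degrees(np.arctan2(*(d[a]-d[b])[[1,0]])) for a,b in(("RL","FL"),("RR","FR"))], "front",np.degrees(np.arctan2(*(d["FL"]-d["FR"])[[1,0]]))-90)
s=[onz("top",T1(*p),12) for p in((557,187),(667,199),(648,450),(533,437))]
print("stand",s,"c",np.mean(s,0)); print([np.degrees(np.arctan2(*(a)[[1,0]])) for a in(s[0]-s[3],s[1]-s[2])])
# depth
A=cloud("top");B=cloud("scene")
for n,P in(("top",A),("sc",B)):
    col=C["top" if n=="top" else "scene"]["color"].max(2)
    c=d["FL"]*.25+d["FR"]*.25+d["RL"]*.25+d["RR"]*.25
    m=(abs(P[...,0]-c[0])<90)&(abs(P[...,1]-c[1])<90)&(abs(P[...,2]-95)<15)
    print(n,"deck z",np.nanmedian(P[m][:,2]))
    sc=np.mean(s,0); m=(np.linalg.norm(P[...,:2]-sc[:2],axis=2)<130)&(P[...,2]>60)&(P[...,2]<140)&(col<45)
    q=P[m]; print("pad",len(q),np.median(q,0),q.min(0),q.max(0))
    m=(np.linalg.norm(P[...,:2]-c[:2],axis=2)<120)&(P[...,2]>104)
    q=P[m]; print("hasp/catch",len(q)); print(q[np.argsort(q[:,2])][::max(1,len(q)//25)])
E
```

```text
tri deck FL (array([464.7,  97.6,  92.3]), np.float64(1.6280038374585195)) FR (array([ 468.9, -107.5,   78.1]), np.float64(0.9722419683852213))
hasp endcorners scene->
FL [463.8  96.8  95. ]
FR [ 466.8 -105.9   95. ]
RL [706.1 108.2  95. ]
RR [ 708.7 -108.9   95. ]
yaw edges [np.float64(2.679243651182221), np.float64(-0.7019520480331568)] front 0.8522489999545826
stand [array([ 630.8, -256.1,   12. ]), array([ 622. , -342.7,   12. ]), array([ 426.6, -318.5,   12. ]), array([ 435.9, -231. ,   12. ])] c [ 528.8 -287.1   12. ]
[np.float64(-7.345928657597256), np.float64(-7.05158679065071)]
top deck z 94.32609396478301
pad 244 [ 481.6 -277.5  113.2] [ 459.3 -300.7  103.1] [ 507.9 -255.8  122.3]
hasp/catch 324
[[590.  -24.4 104. ]
 [592.3 -18.6 106.5]
 [591.5 -21.4 110. ]
 [593.6  -9.9 113.2]
 [527.2  -4.7 115.7]
 [526.8   1.  117.6]
 [595.    1.5 119.5]
 [597.4 -21.  122.5]
 [599.5 -18.  125.9]
 [598.2 -20.7 131.3]
 [600.3  -6.7 134.1]
 [602.2   1.7 137.4]
 [604.3  -9.3 141. ]
 [605.7  15.6 145.9]
 [608.9  12.9 156.1]
 [612.5 -19.5 165.1]
 [616.  -22.  173.1]
 [617.4  18.4 176.9]
 [616.8  -3.  179.7]
 [618.8  -8.3 183. ]
 [620.7  -0.2 185.7]
 [619.5  15.7 189.4]
 [624.6 -23.9 192.5]
 [623.2  10.5 196. ]
 [625.5   5.2 197.8]
 [622.4  18.3 198.8]
 [624.8   7.9 200.3]]
sc deck z 95.08414938927251
  return _methods._mean(a, axis=axis, dtype=dtype,
  ret = um.true_divide(
Traceback (most recent call last):
ValueError: zero-size array to reduction operation minimum which has no identity
```

Call:
{"method": "apply_moves", "body": {
  "steps": [
    [-1, 0, 0, -20, 0, 0, 0.94],
    [-1, 0, 0, -20, 0, 0, 0.94],
    [-1, 0, 0, -20, 0, 0, 0.94],
    [-1, 0, 0, -20, 0, 0, 0.94],
    [-1, 26, -30, 0, 0, 0, 0],
    [-1, 26, -30, 0, 0, 0, 0],
    [-1, 26, -30, 0, 0, 0, 0],
    [-1, 26, -30, 0, 0, 0, 0]
  ],
  "squeeze": 40
}}

```text
time: 0.9
tool_pos: [297.8, -446.7, 310.8]
tcp_rot: [-180.0, 0.0, -0.0]
ft_force: [0.3, -0.0, -0.0]
finger_gap: -0.1
grip_force: 0.0
```

```bash
python3 - <<'E'
from h import *
np.set_printoptions(precision=1,suppress=True)
# second-view check
print("hasp tip mid (scene) at x=625..:",[onz("scene",S1(232,132),z) for z in(196,200,204)])
print("hinge base", onz("scene",S1(266,268),100))
print("catch base", onz("scene",S1(325,312),95), onz("top",T1(237,302),105), "catch tri",tri(T1(237,297),S1(328,284)))
print("pad tri right-front corner",tri(T1(662,390),S1(612,176)),tri(T1(663,330),S1(642,157)),tri(T1(606,326),S1(590,147)))
E
```

```text
hasp tip mid (scene) at x=625..: [array([633.8,  -8.4, 196. ]), array([629.3,  -4.1, 200. ]), array([624.7,   0.2, 204. ])]
hinge base [589.1   3.7 100. ]
catch base [524.5   7.8  95. ] [522.8  -4.5 105. ] catch tri (array([527.4,  -2.6, 113. ]), np.float64(5.666986396676317))
pad tri right-front corner (array([ 474.8, -300.9,   86.6]), np.float64(25.432981846868024)) (array([ 494.5, -320.7,   87.4]), np.float64(32.389491469959964)) (array([ 499.6, -265.7,  120.6]), np.float64(14.941100456596171))
```

Call:
{"method": "apply_moves", "body": {
  "steps": [
    [-1, 32, -37, 0, 0, 0, 0],
    [-1, 32, -37, 0, 0, 0, 0],
    [-1, 32, -37, 0, 0, 0, 0],
    [-1, 32, -37, 0, 0, 0, 0],
    [-1, 32, -37, 0, 0, 0, 0],
    [-1, 32, -37, 0, 0, 0, 0],
    [-1, 32, -37, 0, 0, 0, 0],
    [-1, 32, -37, 0, 0, 0, 0]
  ]
}}

```text
time: 1.7
tool_pos: [554.2, -150.3, 310.9]
tcp_rot: [-180.0, 0.0, -0.0]
ft_force: [0.4, -0.2, -0.6]
finger_gap: 0.2
grip_force: 0.0
```

Call:
{"method": "apply_moves", "body": {
  "steps": [
    [-1, 32, -37, 0, 0, 0, 0],
    [-1, 32, -37, 0, 0, 0, 0],
    [-1, 32, -37, 0, 0, 0, 0],
    [-1, 32, -37, 0, 0, 0, 0],
    [-1, 0, 0, 40, 0, 0, 0],
    [-1, 0, 0, 40, 0, 0, 0],
    [-1, 0, 0, 40, 0, 0, 0],
    [-1, 0, 0, 20, 0, 0, 0]
  ]
}}

```text
time: 2.5
tool_pos: [678.7, -3.7, 165.3]
tcp_rot: [-180.0, 0.4, 0.0]
ft_force: [-0.5, 0.3, -0.3]
finger_gap: -0.2
grip_force: 0.0
```

Call:
{"method": "apply_moves", "body": {
  "steps": [
    [-1, -10, 0, 0, 0, 0, 0],
    [-1, -10, 0, 0, 0, 0, 0],
    [-1, -10, 0, 0, 0, 0, 0],
    [-1, -10, 0, 0, 0, 0, 0],
    [-1, -10, 0, 0, 0, 0, 0],
    [-1, -10, 0, 0, 0, 0, 0],
    [-1, -10, 0, 0, 0, 0, 0],
    [-1, -5, 0, 0, 0, 0, 0]
  ]
}}

```text
time: 3.3
tool_pos: [605.6, -4.1, 170.9]
tcp_rot: [-180.0, 0.0, -0.0]
ft_force: [0.1, 0.1, -0.0]
finger_gap: -0.5
grip_force: 0.3
```

Call:
{"method": "apply_moves", "body": {
  "steps": [
    [-1, -11, 0, -2, 0, 0, 0],
    [-1, -11, 0, -1, 0, 0, 0],
    [-1, -10, 0, 2, 0, 0, 0],
    [-1, -10, 0, 2, 0, 0, 0],
    [-1, -10, 0, 4, 0, 0, 0],
    [-1, -10, 0, 5, 0, 0, 0],
    [-1, -5, 0, 4, 0, 0, 0],
    [-1, 0, 0, 0, 0, 0, 0]
  ]
}}

```text
time: 4.1
tool_pos: [538.5, -4.1, 156.4]
tcp_rot: [-180.0, 0.1, -0.0]
ft_force: [0.9, 0.0, 0.5]
finger_gap: -0.3
grip_force: 0.0
```

```bash
python3 - <<'E'
from bench import r
import cv2
a=r.snapshot("scene")["color"][120:240,170:340]
b=r.snapshot("top")["color"][130:250,195:365]
cv2.imwrite("pics/p1.png",cv2.resize(cv2.hconcat([a,b]),None,fx=2.3,fy=2.3,interpolation=cv2.INTER_CUBIC))
print(r.sense()["ft_force"])
E
```

```text
[-0.11925984 -0.52191199 -0.1550154 ]
```

View pics/p1.png

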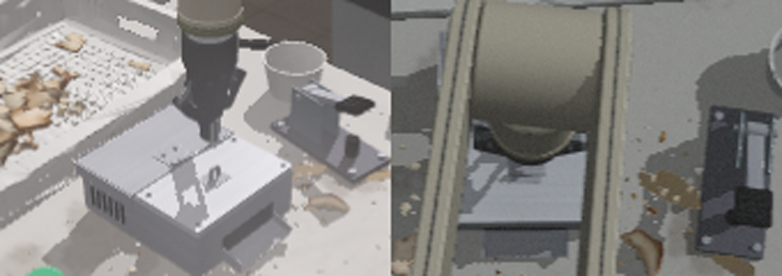

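The leaf (left panel, about (185,185)) now leans forward under the fingers and is about half way down. I'll keep following the arc.

Call:
{"method": "apply_moves", "body": {
  "steps": [
    [-1, -8, 0, 5, 0, 0, 0],
    [-1, -9, 0, 6, 0, 0, 0],
    [-1, -5, 0, 6, 0, 0, 0],
    [-1, -5, 0, 7, 0, 0, 0],
    [-1, -4, 0, 7, 0, 0, 0],
    [-1, -4, 0, 8, 0, 0, 0],
    [-1, -3, 0, 8, 0, 0, 0],
    [-1, 0, 0, 4, 0, 0, 0]
  ]
}}

```text
time: 5.0
tool_pos: [500.4, -4.1, 105.0]
tcp_rot: [-180.0, 0.1, -0.0]
ft_force: [-0.5, 0.4, 0.5]
finger_gap: -0.0
grip_force: 0.1
```

Call:
{"method": "apply_moves", "body": {
  "steps": [
    [-1, 0, 0, 2, 0, 0, 0],
    [-1, 0, 0, 2, 0, 0, 0],
    [-1, 0, 0, 1, 0, 0, 0],
    [-1, 0, 0, 1, 0, 0, 0],
    [-1, 0, 0, 0, 0, 0, 0],
    [-1, 0, 0, 0, 0, 0, 0],
    [-1, 0, 0, 0, 0, 0, 0],
    [-1, 0, 0, 0, 0, 0, 0]
  ]
}}

```text
time: 5.8
tool_pos: [501.7, -4.2, 101.4]
tcp_rot: [180.0, -0.0, -0.0]
ft_force: [-5.1, -0.0, 7.8]
finger_gap: 0.0
grip_force: 3.9
```

Call:
{"method": "apply_moves", "body": {
  "steps": [
    [-1, 0, 0, 1, 0, 0, 0],
    [-1, 0, 0, 1, 0, 0, 0],
    [-1, 0, 0, 0, 0, 0, 0],
    [-1, 0, 0, 0, 0, 0, 0],
    [-1, 0, 0, 0, 0, 0, 0],
    [-1, 0, 0, 0, 0, 0, 0],
    [-1, 0, 0, 0, 0, 0, 0],
    [-1, 0, 0, 0, 0, 0, 0]
  ]
}}

```text
time: 6.6
tool_pos: [501.8, -4.2, 101.1]
tcp_rot: [180.0, -0.0, -0.0]
ft_force: [-12.7, 1.7, 22.8]
finger_gap: 0.4
grip_force: 11.4
```

Call:
{"method": "apply_moves", "body": {
  "steps": [
    [-1, 0, 0, -10, 0, 0, 0],
    [-1, 0, 0, -20, 0, 0, 0],
    [-1, 0, 0, -30, 0, 0, 0],
    [-1, 0, 0, -30, 0, 0, 0],
    [-1, 0, 40, 0, 0, 0, 0],
    [-1, 0, 40, 0, 0, 0, 0],
    [-1, 0, 40, 0, 0, 0, 0],
    [-1, 0, 40, 0, 0, 0, 0]
  ]
}}

```text
time: 7.4
tool_pos: [501.5, -165.7, 188.9]
tcp_rot: [180.0, -0.1, 0.0]
ft_force: [0.8, 0.3, 0.3]
finger_gap: 0.4
grip_force: 0.0
```

```bash
python3 - <<'E'
from bench import r
import cv2,numpy as np
for n in("scene","top"):
    s=r.snapshot(n); np.savez(f"{n}0.npz",**s)
from h import *
np.set_printoptions(precision=1,suppress=True)
for n in C:
    P=cloud(n)
    m=(abs(P[...,1]+3)<24)&(P[...,0]>478)&(P[...,0]<600)&(P[...,2]>90)
    q=P[m];print(n,[(x,len(k:=q[abs(q[:,0]-x)<5]),np.median(k[:,2]).round(1) if len(k) else None) for x in range(480,600,10)], q[:,2].max())
a=C["scene"]["color"][120:240,170:340];b=C["top"]["color"][130:250,195:365]
cv2.imwrite("pics/p2.png",cv2.resize(cv2.hconcat([a,b]),None,fx=2.3,fy=2.3,interpolation=cv2.INTER_CUBIC))
print(r.sense()["tool_pos"])
E
```

```text
top [(480, 51, np.float64(95.5)), (490, 50, np.float64(101.3)), (500, 67, np.float64(100.3)), (510, 52, np.float64(100.3)), (520, 73, np.float64(98.1)), (530, 44, np.float64(101.1)), (540, 58, np.float64(98.2)), (550, 62, np.float64(99.6)), (560, 65, np.float64(100.9)), (570, 48, np.float64(101.0)), (580, 60, np.float64(101.0)), (590, 52, np.float64(102.9))] 117.47108288267418
scene [(480, 27, np.float64(95.2)), (490, 32, np.float64(102.3)), (500, 26, np.float64(101.8)), (510, 26, np.float64(101.5)), (520, 33, np.float64(99.7)), (530, 32, np.float64(100.6)), (540, 11, np.float64(98.8)), (550, 29, np.float64(100.7)), (560, 26, np.float64(101.6)), (570, 23, np.float64(101.5)), (580, 27, np.float64(101.3)), (590, 25, np.float64(102.4))] 119.28028520477176
[ 501.2 -168.5  188.8]
```

View pics/p2.png

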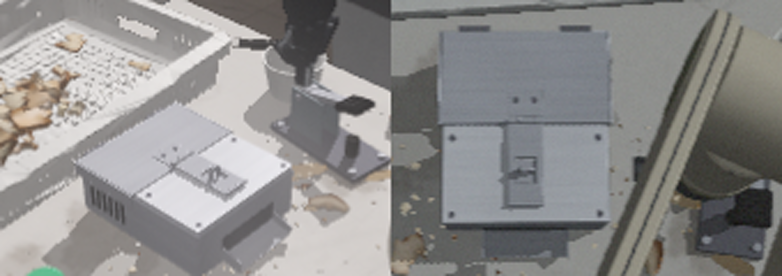

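The hasp lies flat over the catch: z is about 101 along its whole length, with the staple standing through the slot. Next I'll locate the pad from both views.

```bash
python3 - <<'E'
from h import *
np.set_printoptions(precision=1,suppress=True)
cen={}
for n in C:
    P=cloud(n); g=C[n]["color"].max(2)
    m=(np.linalg.norm(P[...,:2]-[480,-280],axis=2)<50)&(P[...,2]>95)&(P[...,2]<130)&(g<75)
    q=P[m]; print(n,len(q),np.percentile(q,[2,50,98],axis=0) if len(q) else "")
    # top-face plane fit
    if len(q)>20:
        t=q
        for _ in range(4):
            c=np.linalg.lstsq(np.c_[t[:,:2]-[480,-280],np.ones(len(t))],t[:,2],rcond=None)[0]
            e=t[:,2]-np.c_[t[:,:2]-[480,-280],np.ones(len(t))]@c; t=t[e>-2.5]
        print("plane slope",c[:2].round(3),"z at centre",c[2],"n",len(t),"bounds",t.min(0),t.max(0))
E
```

```text
top 259 [[ 459.6 -302.7  106. ]
 [ 482.  -279.3  112.6]
 [ 505.3 -256.9  119.7]]
plane slope [-0.2  0.1] z at centre 114.05589231919494 n 199 bounds [ 459.3 -303.3  106. ] [ 505.5 -255.   121.2]
scene 71 [[ 460.2 -292.2  103.4]
 [ 477.9 -268.4  113.3]
 [ 504.6 -254.   119.6]]
plane slope [-0.3  0. ] z at centre 114.42647362124418 n 48 bounds [ 459.2 -296.2  107.4] [ 505.5 -249.5  119.7]
```

Call:
{"method": "apply_moves", "body": {
  "steps": [
    [-1, -5, 28, 0, 0, 0, 0],
    [-1, -5, 28, 0, 0, 0, 0],
    [-1, -5, 28, 5, 0, 0, 0],
    [-1, -5, 27, 15, 0, 0, 0],
    [-1, 0, 0, 20, 0, 0, 0],
    [-1, 0, 0, 15, 0, 0, 0],
    [-1, 0, 0, 0, 0, 0, 0],
    [-1, 0, 0, 0, 0, 0, 0]
  ]
}}

```text
time: 8.3
tool_pos: [481.5, -274.3, 133.3]
tcp_rot: [-180.0, 0.0, 0.0]
ft_force: [-0.2, 0.5, 0.4]
finger_gap: 0.1
grip_force: 0.0
```

Call:
{"method": "apply_moves", "body": {
  "steps": [
    [-1, 0, 5, 6, 0, 0, 0],
    [-1, 0, 0, 6, 0, 0, 0],
    [-1, 0, 0, 6, 0, 0, 0],
    [-1, 0, 0, 6, 0, 0, 0],
    [-1, 0, 0, 5, 0, 0, 0],
    [-1, 0, 0, 5, 0, 0, 0],
    [-1, 0, 0, 4, 0, 0, 0],
    [-1, 0, 0, 2, 0, 0, 0]
  ]
}}

```text
time: 9.1
tool_pos: [480.7, -280.2, 93.1]
tcp_rot: [-180.0, 0.1, -0.0]
ft_force: [-5.0, 0.8, 7.1]
finger_gap: 0.1
grip_force: 3.7
```

Call:
{"method": "apply_moves", "body": {
  "steps": [
    [-1, 0, 0, 0, 0, 0, 0],
    [-1, 0, 0, 0, 0, 0, 0],
    [-1, 0, 0, 0, 0, 0, 0],
    [-1, 0, 0, 0, 0, 0, 0],
    [-1, 0, 0, 0, 0, 0, 0],
    [-1, 0, 0, 0, 0, 0, 0],
    [-1, 0, 0, 0, 0, 0, 0],
    [-1, 0, 0, 0, 0, 0, 0]
  ]
}}

```text
time: 9.9
tool_pos: [480.9, -280.2, 93.6]
tcp_rot: [180.0, 0.0, -0.0]
ft_force: [-5.5, 0.4, 8.2]
finger_gap: -0.2
grip_force: 3.7
```

Call:
{"method": "apply_moves", "body": {
  "steps": [
    [-1, 0, 0, 2, 0, 0, 0],
    [-1, 0, 0, 2, 0, 0, 0],
    [-1, 0, 0, 1.5, 0, 0, 0],
    [-1, 0, 0, 0, 0, 0, 0],
    [-1, 0, 0, 0, 0, 0, 0],
    [-1, 0, 0, 0, 0, 0, 0],
    [-1, 0, 0, 0, 0, 0, 0],
    [-1, 0, 0, 0, 0, 0, 0]
  ]
}}

```text
time: 10.7
tool_pos: [480.7, -280.2, 88.1]
tcp_rot: [180.0, 0.1, -0.0]
ft_force: [-5.8, 0.8, 9.0]
finger_gap: 0.0
grip_force: 4.2
```

```bash
python3 - <<'E'
from bench import r
import cv2,numpy as np
for n in("scene","top"):
    s=r.snapshot(n); np.savez(f"{n}0.npz",**s)
from h import *
np.set_printoptions(precision=2,suppress=True)
# lever surface in stand frame: x along -7.2deg from pivot
a=np.radians(-7.2);ex=np.array([np.cos(a),np.sin(a)]);ey=np.array([-ex[1],ex[0]])
for n in C:
    P=cloud(n); d=P[...,:2]-[583.4,-294.0]; u=d@ex; v=d@ey
    m=(abs(v)<10)&(u<0)&(u>-135)&(P[...,2]>60)&(P[...,2]<115)
    print(n,[(x,int((k:=m&(abs(u-x)<6)).sum()),round(float(np.median(P[k][:,2])),1) if k.any() else None) for x in range(-130,0,10)])
a=C["scene"]["color"][130:210,270:380];b=C["top"]["color"][160:260,310:390]
cv2.imwrite("pics/p3.png",cv2.resize(cv2.hconcat([cv2.resize(a,(440,320)),cv2.resize(b,(256,320))]),None,fx=1.1,fy=1.1))
s=r.sense();print(s["tool_pos"],s["ft_force"])
E
```

```text
top [(-130, 0, None), (-120, 0, None), (-110, 0, None), (-100, 0, None), (-90, 0, None), (-80, 0, None), (-70, 10, 86.4), (-60, 16, 86.1), (-50, 25, 85.6), (-40, 29, 86.3), (-30, 28, 85.6), (-20, 26, 85.7), (-10, 27, 86.1)]
scene [(-130, 13, 83.8), (-120, 19, 88.7), (-110, 27, 101.1), (-100, 3, 91.3), (-90, 3, 89.3), (-80, 7, 87.0), (-70, 11, 86.1), (-60, 10, 86.6), (-50, 13, 84.5), (-40, 14, 85.0), (-30, 4, 88.3), (-20, 8, 86.7), (-10, 14, 86.1)]
[ 480.7  -280.24   88.09] [-6.35  2.07  8.91]
```

View pics/p3.png

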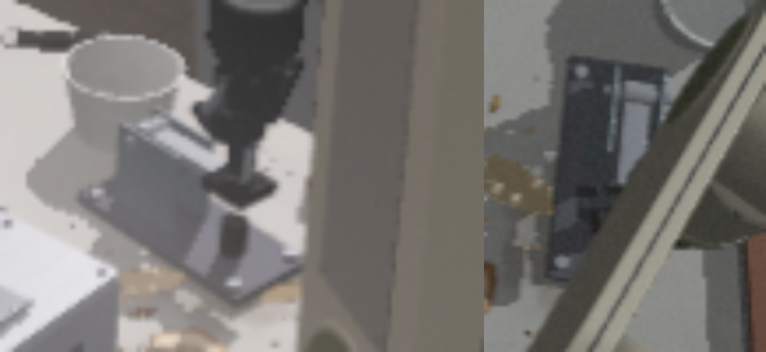

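The lever bar is level: z is about 86 from 10 to 70 mm along it. The fingers rest on the pad, which stands clear above the stop post, at z = 88.1 and 9 N. I'm handing it in.

```bash
python3 -c "
from bench import r
print(r.hand_in())"
```

```text
the job is handed in; nothing more can be done
None
```

The hasp is closed flat over the catch, and the fingers were holding the run lever level (88.1 mm at the pad, about 9 N) when I handed the job in at about 11 s; the hand-in returned no verdict.

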